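# Snap a clip on the conduit and butt it against the stop collar

## Task

Snap the orange sprung clip down over the white conduit, on the long free stretch and clearly (2 cm or more) short of the blue stop collar, pressing until it sits fully home and then bearing down on it for a moment with a firm push of about 12 N. Then slide it along the conduit until it butts against the collar, bear on the collar with about 12 N for a moment too, and let go so that it stays there, rib up. Never press the conduit down or push on the collar with more than 25 N, and do not disturb the other things on the bench.

Things in the scene. Friction and masses are not known exactly. Their poses are not given: they have to be found in the camera images.
- clip_rib (a point): Where to grip the loose orange snap-fit clip (37x30x66 mm, 74 g, stands on its two arms, rib up): centre of the upright rib, 53 mm above the underside. Rib 12 mm thick (clip x), 30 mm long (y), 36 mm tall, top 66 mm, foot (top of the 37 mm wide crown) 30 mm above the underside. x across the arms, y along the bore, z up; the same either way round.
- clip_bore (a point): Centre of the clip's bore, 41 mm below clip_rib, same axes; when home it lies on the conduit axis, the crown (12.5 mm above) resting on top. The sprung arms' beads (18 mm gap) touch the conduit with this point 19 mm above its axis, resist most (12-20 N) at 17 to 12 mm, pass the widest point at 9 mm and then need almost nothing until the crown bears. Sliding it along drags with 0-5 N.
- conduit_mid (a point): Middle of the white conduit, on its axis: a level straight tube, 25 mm diameter, along this frame's y, z up, 75 mm above the bench, held in black rubber bushes (44 mm diameter) on two posts of a fixed base plate. Clear tube from y = -102 to +102 mm. The rubber yields: it sags straight down 1 mm for each 5 N pressed and springs back.
- conduit (a joint): Sag of the conduit in its rubber bushes, m, 0.0003 at rest and growing downward; 5 N more per mm.
- collar: Blue stop collar clamped on the conduit, 40 mm diameter, 16 mm wide; origin at its centre on the conduit axis, y along the conduit as for conduit_mid. It sits 30 to 70 mm to +y of the conduit's middle: the long free stretch is on its -y side. Butted, the centres of clip and collar are 23 mm apart. Rigid: the force along y rises within a fraction of a mm.
- vice: Obstacle, not to be used: black bench vice bolted to the left of the work, about 0.25 m long and 0.2 m tall; pass over or round it. A thick wooden post rises farther to the left, about 0.3 m to the left of the robot's middle line and 0.7 m ahead.
- tape_black: Bystander: roll of black tape, 58 x 56 x 19 mm, lying on the bench; origin at the centre of its underside.
- driver_yellow: Bystander: yellow-handled screwdriver, 175 mm long along its y, 28 mm thick, lying on the bench; origin at the centre of its underside.
- transformer: Bystander: small black and orange transformer, 56 x 70 x 44 mm; origin at the centre of its underside.

How it is judged:
By the outcome, as a careful person would: the job done as asked, in the order asked, and still so for the second after the job is handed in, with the robot touching nothing.
It also fails if it takes over 72 s, if anything falls off the work surface, if the arm or the gripper's body presses on something with over 40 N, if the wrist force passes 120 N, or if a joint passes its speed limit or range.

## Robot

A 6-joint arm with a two-finger parallel gripper is mounted at the origin on a cart in front of the work surface, level with it; the furniture and walls round the work are solid. World frame = base frame: x ahead of the robot, y to its left, z up, the work surface at z = 0. Lengths are in mm, angles in rad, forces in N, time in s.
With the tool pointing down it reaches from about 325 to 925 mm from the base axis. Payload 3.1 kg.
Tool frame: the origin (TCP) lies on the centre line of the jaws, within the pads' length; the fingertips stand tip_reach ahead of it and the grasp point (between the pads) lies 5 mm behind it (tip_reach is the distance from the TCP to the fingertips, in mm); z points along the fingers, y is the line along which they close (so a half turn about z gives the same grasp; the last joint's range is limited). The gripper opens to 85 mm and grips with 20 to 120 N. Pads are 22 mm wide; open, the fingers measure 114 mm over their backs; the gripper's body (76 mm by 85 mm) begins 54 mm behind the grasp point. The pads swing forward as they close: fully open they stand 13 mm farther back than shut.
Start: joints at [1.162, 0.217, 1.613, -0, 1.311, -0.112], TCP at [182.77, 597.691, 219.3] pointing down, gripper open.
Joint ranges: [-2.75, 2.75], [-0.78, 2.1], [0.31, 2.55], [-1.13, 4.27], [0.13, 2.63], [-2.58, 2.58]. Speed limits (rad/s): [2.79, 2.79, 3.14, 3.14, 3.14, 3.14].

## Interface

Orientations are given as a unit quaternion [w, x, y, z].
In Python, from station import * gives the robot as it stands.
- The arm moves only by the tool jog_arm, never from a script. Its argument "motion" is a list of rows, each a list of 2 entries, a list of its own where there are three numbers: the shift along the tool's x, y, z as a fraction of full scale, then the turn, a rotation vector about the tool's x, y, z as a fraction of full scale. A call has 1 to 12 rows; each row shifts and turns the commanded pose from where the row before left it, along the tool's axes as they then stand; what a row does not reach is not made up. Full scale, the value 1, is 0.05 m for a shift and 0.1 rad for a turn. A row lasts 1/10 s, in which the tool goes at most 50 mm and 8.59 degrees, less where a joint would pass 70% of its speed; a pose out of reach is approached as far as the arm can. A call with a number of a shift or a turn outside -1 to 1 is refused whole. A call with a gripper value outside its range is refused whole. "hand" is the opening, from -1 (shut) to 1 (fully open), set as the call begins (left out, the last holds). The fingers move at their own pace and stop on an object; the grip force is fixed at half the most. Time passes only in rows, so rows that do not move let the fingers close. It gives the time, the measured TCP pose, the force, the opening and the grip force at its end, in the units of the state.
- read_state(): the state, without advancing time (a new reading comes with each control period).
- capture(name): name is "side" or "top" or "wrist"; returns the picture (384x512x3 uint8, blue, green, red); there is no depth.
- camera_info(name): a dict with "fx", "fy", "cx", "cy" (pixels), "extrinsics" (4x4, takes a point from world to camera coordinates); the wrist camera has in their place "hand_eye" (4x4, takes a point from camera to tool coordinates, whose origin is the TCP and whose axes are the flange's). Camera axes: x right, y down, z forward; pixel columns grow to the right and rows downward; lengths in mm; the calibration is good to about 2 mm. A picture is of the moment at which its call begins: read the wrist's pose just before it. camera_info takes no time and is no camera call.
- close_job(): hands the job in; it is judged then, once.
Trained networks look in the newest picture that a camera, given by its name, has taken for a name from the list of things; names that differ only in an ending like _2 or _b are one class to them, and where a whole thing is asked for, a point or a joint stands for the part that bears it (a point fixed in the world has none). Each returns a list of dicts, best first, with "conf" (0 to 1); they miss things now and then, are a little off and sometimes report something else, mostly with a low value. They report only what shows in the picture. A call takes as long as a camera call.
- boxes_of(query, camera): "extent" ([centre column, centre row, width, height] in pixels, round what is visible of it).
- cut_out(query, camera): "region" (384x512 bool, what is visible of it) and "extent" ([centre column, centre row, width, height] in pixels, round what is visible of it).
- landmark_of(query, camera): "xy" ([column, row] in pixels: a listed point, or the origin of a listed thing).
The state is a dict: "time": time; "joint_pos": joint angles; "joint_velocities": joint speeds; "joint_efforts": joint torques, N m; "tool_pos": TCP position; "orientation": TCP orientation; "contact_force": force on the tool from outside, world axes, zero at the start; "torque": the same for the moment, N m; "gripper_width": opening from 0.0 (shut) to 1.0 (fully open); "finger_force": force on a finger pad.
Only numpy, scipy, OpenCV 4.12 (cv2) and the standard library are available. Lean on these libraries where they do the work, as an engineer would, in place of code of your own. Each camera call takes 0.05 s, during which the arm holds its last target. There are 200 camera calls.

## Working session

There is one attempt and no reset: what is moved stays moved. The work goes in short steps, Python scripts to look and compute and a tool call to move; the robot and the scene stay as the last step left them, time stands still between calls to the robot, and variables do not carry over. Pictures are saved under pics/ and viewed, at most 10 in all, crops included, and the job is handed in when it is done.

Besides the shell and the picture viewer there is one more tool, called after "Call:" as name(argument=value, ...) on one line, values as JSON. jog_arm: Moves the arm, as the interface text tells. Shift numbers are shares of 0.05 m and turn numbers shares of 0.1 rad, none past 1 either way. Its arguments: {"type":"object","properties":{"motion":{"type":"array"},"hand":{"type":"number"}},"required":["motion"]}

```bash
mkdir -p pics
cat > h.py <<'E'
from station import *
import numpy as np, cv2
from scipy.spatial.transform import Rotation as R
def ray(cam,uv,st=None):
    c=camera_info(cam); d=np.array([(uv[0]-c["cx"])/c["fx"],(uv[1]-c["cy"])/c["fy"],1.])
    if "extrinsics" in c:
        E=np.array(c["extrinsics"]); return -E[:3,:3].T@E[:3,3], E[:3,:3].T@d
    H=np.array(c["hand_eye"]); q=st["orientation"]; T=R.from_quat([q[1],q[2],q[3],q[0]]).as_matrix()
    return T@H[:3,3]+np.array(st["tool_pos"]), T@H[:3,:3]@d
def onz(cam,uv,z,st=None):
    o,d=ray(cam,uv,st); return o+d*(z-o[2])/d[2]
def tri(rs):
    A=0;b=0
    for o,d in rs:
        d=d/np.linalg.norm(d);P=np.eye(3)-np.outer(d,d);A=A+P;b=b+P@o
    return np.linalg.solve(A,b)
E
python3 - <<'E'
from h import *
st=read_state();print({k:np.round(v,3) for k,v in st.items()})
rays={}
zs=dict(clip_rib=53,clip_bore=12,conduit_mid=75,collar=75,tape_black=0,driver_yellow=0,transformer=0)
for c in ["top","side","wrist"]:
    st=read_state()
    im=capture(c); cv2.imwrite(f"pics/{c}0.png",im)
    for n,z in zs.items():
        for l in landmark_of(n,c)[:2]:
            print(c,n,np.round(l["xy"]),round(l["conf"],2),np.round(onz(c,l["xy"],z,st)))
            if l["conf"]>.5: rays.setdefault(n,{}).setdefault(c,ray(c,l["xy"],st))
for n,v in rays.items():
    if len(v)>1: print(n,list(v),np.round(tri(v.values()),1))
for c in ["top","side"]: print(np.round(ray(c,(256,192)),2))
print(read_state()["time"])
E
```

```text
{'time': np.float64(0.0), 'joint_pos': array([ 1.162,  0.218,  1.615, -0.   ,  1.311, -0.112]), 'joint_velocities': array([-0.001, -0.001, -0.001,  0.001, -0.002,  0.002]), 'joint_efforts': array([-0.0000e+00, -3.9684e+01, -3.0386e+01, -0.0000e+00,  1.0000e-02,
       -0.0000e+00]), 'tool_pos': array([182.431, 596.897, 217.936]), 'orientation': array([-0.   ,  0.148,  0.989, -0.001]), 'contact_force': array([ 0.193,  0.815, -0.179]), 'torque': array([ 0.017, -0.002,  0.049]), 'finger_force': np.float64(0.0), 'gripper_width': np.float64(1.002)}
top clip_rib [279. 259.] 0.41 [ 381. -346.   53.]
top clip_bore [275. 261.] 0.68 [ 372. -336.   12.]
top collar [248. 190.] 0.63 [ 596. -241.   75.]
top tape_black [212. 144.] 0.63 [ 766. -111.    0.]
top driver_yellow [343. 251.] 0.51 [ 410. -561.    0.]
top transformer [169. 155.] 0.67 [722.  39.   0.]
side clip_rib [190. 219.] 0.65 [ 371. -343.   53.]
side clip_bore [195. 232.] 0.53 [ 379. -350.   12.]
side clip_bore [284. 198.] 0.37 [ 618. -236.   12.]
side conduit_mid [282. 197.] 0.62 [ 603. -302.   75.]
side collar [278. 186.] 0.41 [ 594. -258.   75.]
side tape_black [326. 169.] 0.55 [765. -99.   0.]
side driver_yellow [206. 310.] 0.79 [ 415. -565.    0.]
side transformer [304. 142.] 0.88 [717.  59.   0.]
clip_bore ['top', 'side'] [ 373.8 -336.    -3.5]
tape_black ['top', 'side'] [ 762.2 -111.9   10.2]
driver_yellow ['top', 'side'] [ 412.1 -561.9   -5.1]
transformer ['top', 'side'] [714.8  34.8  16.9]
[[ 4.04630e+02 -2.73650e+02  1.33147e+03]
 [ 1.50000e-01  1.00000e-02 -9.90000e-01]]
[[ 5.00260e+02 -1.01365e+03  7.20630e+02]
 [ 4.00000e-02  7.50000e-01 -6.60000e-01]]
1.2
```

```bash
python3 -c "
import cv2,numpy as np
a=[cv2.imread(f'pics/{c}0.png') for c in ('top','side')]
cv2.imwrite('pics/ts.png',cv2.resize(np.hstack(a),(800,300),interpolation=cv2.INTER_AREA))"
```

```text
(no output)
```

View pics/ts.png

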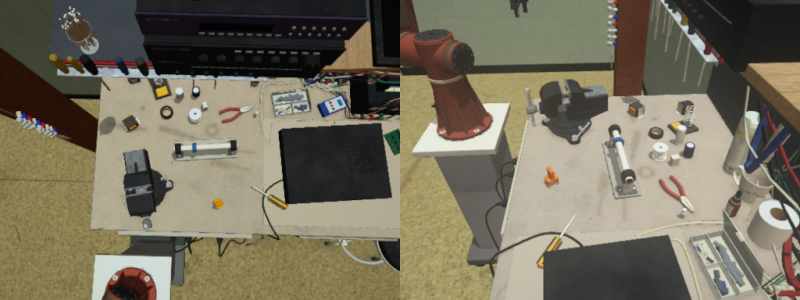

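The two views show the orange clip near (433,406)/1.56 px in the top view, at about (375,-340) in the world. The conduit is near (600,-290), running roughly along world y, and the vice is between the arm and the work. I'll rise and cross above the vice.

```bash
cat >> h.py <<'E'
def Rm(q): return R.from_quat([q[1],q[2],q[3],q[0]])
def down(psi): # tool y at world angle psi, z down
    y=np.array([np.cos(psi),np.sin(psi),0]);z=np.array([0,0,-1.]);return R.from_matrix(np.c_[np.cross(y,z),y,z])
def plan(wps,start=None):
    """wps: (pos,psi,n). prints rows"""
    st=read_state() if start is None else start
    p=np.array(st["tool_pos"]);r=Rm(st["orientation"])
    for pos,psi,n in wps:
        rows=[];pos=np.array(pos,float);g=down(psi)
        for k in range(n):
            f=1/(n-k); dp=r.inv().apply((pos-p)*f)/50; w=(r.inv()*g).as_rotvec()*f/.1
            dp=np.round(dp,3);w=np.round(w,3); rows.append([dp.tolist(),w.tolist()])
            p=p+r.apply(dp*50); r=r*R.from_rotvec(w*.1)
        print("max",np.abs(np.array(rows)).max(),"end",np.round(p,1));print(str(rows).replace(" ",""))
E
python3 - <<'E'
from h import *
plan([([300,380,400],1.273,9),([430,0,400],.8,11),([330,-330,330],0,11)])
E
```

```text
max 0.402 end [300. 380. 400.]
[[[-0.391,-0.386,-0.402],[-0.0,-0.0,0.001]],[[-0.391,-0.386,-0.401],[-0.0,-0.0,0.001]],[[-0.391,-0.386,-0.402],[-0.0,-0.0,0.001]],[[-0.391,-0.387,-0.401],[-0.0,-0.0,0.001]],[[-0.391,-0.386,-0.402],[-0.0,-0.0,0.001]],[[-0.39,-0.386,-0.401],[-0.0,-0.0,0.001]],[[-0.391,-0.387,-0.402],[-0.0,-0.0,0.001]],[[-0.391,-0.386,-0.401],[-0.0,-0.0,0.001]],[[-0.39,-0.386,-0.402],[-0.0,-0.0,0.002]]]
max 0.636 end [430.   0. 400.]
[[[-0.429,-0.591,0.0],[-0.0,-0.0,0.43]],[[-0.454,-0.572,0.0],[-0.0,-0.0,0.43]],[[-0.478,-0.552,0.0],[-0.0,-0.0,0.43]],[[-0.501,-0.531,0.0],[-0.0,-0.0,0.43]],[[-0.523,-0.509,0.0],[-0.0,-0.0,0.43]],[[-0.545,-0.486,0.0],[-0.0,-0.0,0.43]],[[-0.565,-0.462,0.0],[-0.0,-0.0,0.43]],[[-0.585,-0.438,0.0],[-0.0,0.0,0.43]],[[-0.603,-0.412,0.0],[-0.0,0.0,0.43]],[[-0.62,-0.386,0.0],[-0.0,0.0,0.43]],[[-0.636,-0.359,0.0],[-0.0,0.0,0.43]]]
max 0.728 end [ 330. -330.  330.]
[[[-0.288,-0.557,0.127],[-0.0,0.0,0.727]],[[-0.327,-0.535,0.127],[-0.0,0.0,0.727]],[[-0.365,-0.51,0.127],[-0.0,0.0,0.727]],[[-0.401,-0.482,0.127],[-0.0,0.0,0.727]],[[-0.435,-0.451,0.127],[-0.0,0.0,0.727]],[[-0.467,-0.418,0.128],[-0.0,0.0,0.727]],[[-0.496,-0.383,0.127],[-0.0,0.0,0.728]],[[-0.523,-0.346,0.128],[-0.0,0.0,0.727]],[[-0.547,-0.307,0.127],[-0.0,0.0,0.728]],[[-0.567,-0.267,0.128],[-0.0,0.0,0.727]],[[-0.585,-0.225,0.127],[-0.0,0.0,0.728]]]
```

Call:
jog_arm(motion=[[[-0.39, -0.39, -0.4], [0, 0, 0]], [[-0.39, -0.39, -0.4], [0, 0, 0]], [[-0.39, -0.39, -0.4], [0, 0, 0]], [[-0.39, -0.39, -0.4], [0, 0, 0]], [[-0.39, -0.39, -0.4], [0, 0, 0]], [[-0.39, -0.39, -0.4], [0, 0, 0]], [[-0.39, -0.39, -0.4], [0, 0, 0]], [[-0.39, -0.39, -0.4], [0, 0, 0]], [[-0.39, -0.39, -0.4], [0, 0, 0]]])

```text
time: 2.1
tool_pos: [299.6, 377.5, 400.3]
orientation: [0.0, 0.148, 0.989, 0.0]
contact_force: [0.0, 0.5, -0.4]
gripper_width: 1.002
finger_force: 0.0
```

Call:
jog_arm(motion=[[[-0.43, -0.59, 0], [0, 0, 0.43]], [[-0.45, -0.57, 0], [0, 0, 0.43]], [[-0.48, -0.55, 0], [0, 0, 0.43]], [[-0.5, -0.53, 0], [0, 0, 0.43]], [[-0.52, -0.51, 0], [0, 0, 0.43]], [[-0.55, -0.49, 0], [0, 0, 0.43]], [[-0.57, -0.46, 0], [0, 0, 0.43]], [[-0.59, -0.44, 0], [0, 0, 0.43]], [[-0.6, -0.41, 0], [0, 0, 0.43]], [[-0.62, -0.39, 0], [0, 0, 0.43]], [[-0.64, -0.36, 0], [0, 0, 0.43]]])

```text
time: 3.2
tool_pos: [430.1, -3.2, 399.6]
orientation: [0.0, 0.376, 0.926, 0.0]
contact_force: [1.1, 0.5, -0.0]
gripper_width: 1.001
finger_force: 0.0
```

Call:
jog_arm(motion=[[[-0.29, -0.56, 0.13], [0, 0, 0.73]], [[-0.33, -0.54, 0.13], [0, 0, 0.73]], [[-0.37, -0.51, 0.13], [0, 0, 0.73]], [[-0.4, -0.48, 0.13], [0, 0, 0.73]], [[-0.44, -0.45, 0.13], [0, 0, 0.73]], [[-0.47, -0.42, 0.13], [0, 0, 0.73]], [[-0.5, -0.38, 0.13], [0, 0, 0.73]], [[-0.52, -0.35, 0.13], [0, 0, 0.73]], [[-0.55, -0.31, 0.13], [0, 0, 0.73]], [[-0.57, -0.27, 0.13], [0, 0, 0.73]], [[-0.59, -0.23, 0.13], [0, 0, 0.73]], [[0, 0, 0], [0, 0, 0]]])

```text
time: 4.4
tool_pos: [328.0, -335.6, 326.5]
orientation: [-0.001, 0.71, 0.705, -0.001]
contact_force: [-0.3, 1.4, 0.5]
gripper_width: 0.999
finger_force: 0.0
```

Run:
```python
from h import *
c=camera_info("wrist");print({k:np.round(v,2) for k,v in c.items()})
for i in range(1):
    st=read_state();im=capture("wrist");cv2.imwrite("pics/w1.png",im)
    print(np.round(st["tool_pos"],1),np.round(st["orientation"],4),st["time"],np.round(st["joint_pos"],2))
    for n,z in dict(clip_rib=53,clip_bore=12,conduit_mid=75,collar=75).items():
        for l in landmark_of(n,"wrist")[:2]: print(n,np.round(l["xy"],1),round(l["conf"],2),np.round(onz("wrist",l["xy"],z,st),1))
    for b in boxes_of("clip_rib","wrist")[:2]: print(b)
```

```text
{'fx': np.float64(305.71), 'fy': np.float64(305.71), 'cx': np.float64(253.82), 'cy': np.float64(189.73), 'hand_eye': array([[   0.  ,   -0.96,   -0.26,   67.12],
       [   1.  ,    0.  ,    0.  ,   -0.33],
       [  -0.  ,   -0.26,    0.96, -153.62],
       [   0.  ,    0.  ,    0.  ,    1.  ]])}
[ 328.  -335.6  326.5] [-9.000e-04  7.095e-01  7.047e-01 -5.000e-04] 4.4 [-0.95 -0.19  1.83 -0.    1.51 -0.94]
clip_rib [286.1 161.8] 0.81 [ 372.9 -344.5   53. ]
clip_bore [284.3 160.7] 0.97 [ 374.4 -350.1   12. ]
conduit_mid [466.3 122.9] 0.57 [ 602.9 -291.1   75. ]
collar [470.6  83. ] 0.66 [ 599.7 -242.2   75. ]
collar [288.4 161.5] 0.15 [ 373.7 -340.2   75. ]
{'extent': [285.1, 156.9, 26.5, 26.9], 'conf': 0.59}
```

View pics/w1.png

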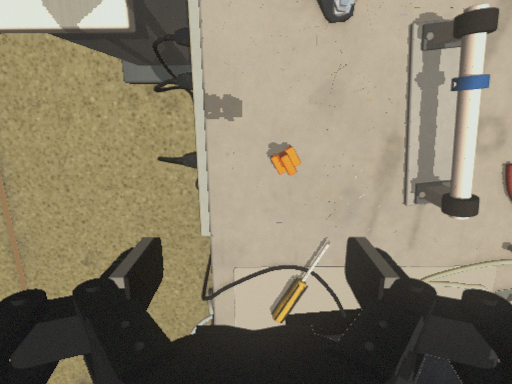

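Call:
jog_arm(motion=[[[-0.25, 0.18, 0.5], [0, 0, 0]], [[-0.25, 0.18, 0.5], [0, 0, 0]], [[-0.25, 0.18, 0.5], [0, 0, 0]], [[-0.25, 0.18, 0.5], [0, 0, 0]], [[-0.25, 0.18, 0.5], [0, 0, 0]], [[0, 0, 0], [0, 0, 0]]])

```text
time: 5.3
tool_pos: [373.9, -393.8, 198.9]
orientation: [-0.004, 0.707, 0.707, 0.001]
contact_force: [0.3, 1.5, -0.7]
gripper_width: 0.998
finger_force: 0.0
```

Run:
```python
from h import *
st=read_state();im=capture("wrist")
print(np.round(st["tool_pos"],1),np.round(st["orientation"],4))
for n,z in dict(clip_rib=53,clip_bore=12).items():
    for l in landmark_of(n,"wrist")[:2]: print(n,np.round(l["xy"],1),round(l["conf"],2),np.round(onz("wrist",l["xy"],z,st),1))
hsv=cv2.cvtColor(im,cv2.COLOR_BGR2HSV);m=cv2.inRange(hsv,(5,140,80),(20,255,255))
n,l,s,cc=cv2.connectedComponentsWithStats(m)
for i in range(1,n):
    if s[i,4]>150: print(s[i],cc[i])
p=landmark_of("clip_rib","wrist")[0]["xy"]
u,v=int(p[0]),int(p[1]);print(u-50,v-40)
cv2.imwrite("pics/w2.png",cv2.resize(im[v-40:v+40,u-50:u+50],None,fx=7,fy=7,interpolation=cv2.INTER_CUBIC))
```

```text
[ 373.9 -393.8  198.9] [-3.500e-03  7.073e-01  7.069e-01  6.000e-04]
clip_rib [253.9 126.7] 0.7 [ 373.3 -344.9   53. ]
clip_bore [254.7 128.1] 0.82 [ 374.  -348.8   12. ]
[ 234  107   43   41 1040] [255.69038462 127.58653846]
[252 296  35  34 300] [269.49333333 313.47      ]
203 86
```

View pics/w2.png

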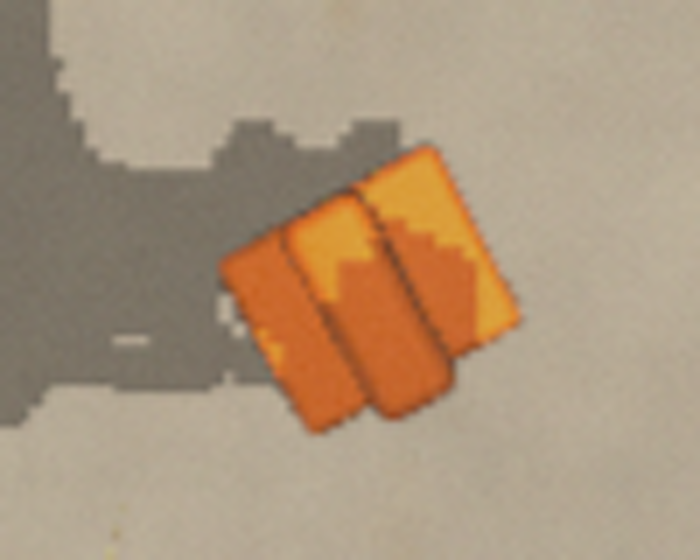

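The crop shows the clip with its rib as the middle band. The rib top's corners are at crop (285,235), (352,190), (388,418) and (453,375), tilted about 29° from the image vertical. Next I'll convert these to world coordinates and fit the conduit axis.

Run:
```python
from h import *
st=read_state()
P=[onz("wrist",(203-.43+u/7,86-.43+v/7),66,st) for u,v in [(285,235),(352,190),(388,418),(453,375)]]
P=np.array(P)[:,:2];print(np.round(P,1),P.mean(0))
a=(P[2]+P[3]-P[0]-P[1])/2;b=(P[1]+P[3]-P[0]-P[2])/2
for v in (a,b): print(np.linalg.norm(v),np.degrees(np.arctan2(v[1],v[0])))
c=np.array([onz("wrist",(203-.43+u/7,86-.43+v/7),30,st) for u,v in [(222,262),(432,148),(318,432),(522,318)]])[:,:2]
print(c.mean(0),np.degrees(np.arctan2(*(c[2]+c[3]-c[0]-c[1])[::-1])),np.degrees(np.arctan2(*(c[1]+c[3]-c[0]-c[2])[::-1])))
# conduit from w1 and top
for cam,f in (("top","pics/top0.png"),("wrist","pics/w1.png")):
    if cam=="wrist": s=dict(tool_pos=[328.,-335.6,326.5],orientation=[-.0009,.7095,.7047,-.0005])
    else: s=None
    im=cv2.imread(f);hsv=cv2.cvtColor(im,cv2.COLOR_BGR2HSV)
    m=cv2.inRange(hsv,(90,150,60),(125,255,255));n,l,t,cc=cv2.connectedComponentsWithStats(m)
    for i in range(1,n):
        if t[i,4]>30: print(cam,"blue",t[i],np.round(onz(cam,cc[i],75,s),1))
```

```text
[[ 365.4 -340.8]
 [ 374.3 -335. ]
 [ 379.2 -365.1]
 [ 388.  -359.3]] [ 376.71772665 -350.02709934]
27.917450619785143 -60.58329599762971
10.590477784316937 33.21759874846328
[ 377.47335635 -350.56195376] -60.846925332527945 28.37860081471625
top blue [390 100  11   6  33] [ 901.3 -718.6   75. ]
top blue [408 131  14  18 127] [ 777.7 -779.6   75. ]
top blue [ 28 145   7   8  34] [715.5 472.6  75. ]
top blue [247 184   4  11  37] [ 599.  -241.5   75. ]
```

Run:
```python
from h import *
plan([([377,-350,130],.511,6),([377,-350,50],.511,5)])
```

```text
max 0.854 end [ 377. -350.  130.]
[[[0.154,0.006,0.249],[0.002,0.004,-0.853]],[[0.152,0.019,0.249],[0.002,0.004,-0.854]],[[0.15,0.032,0.249],[0.002,0.004,-0.853]],[[0.147,0.044,0.249],[0.001,0.004,-0.854]],[[0.142,0.057,0.249],[0.002,0.004,-0.853]],[[0.137,0.069,0.248],[0.001,0.004,-0.854]]]
max 0.32 end [ 377. -350.   50.]
[[[-0.0,0.0,0.32],[0.0,-0.0,0.0]],[[-0.0,0.0,0.32],[0.0,-0.0,0.0]],[[-0.0,0.0,0.32],[0.0,-0.0,0.0]],[[-0.0,0.0,0.32],[0.0,-0.0,0.0]],[[-0.0,0.0,0.32],[0.0,-0.0,0.0]]]
```

Call:
jog_arm(motion=[[[0.15, 0.01, 0.25], [0, 0, -0.85]], [[0.15, 0.02, 0.25], [0, 0, -0.85]], [[0.15, 0.03, 0.25], [0, 0, -0.85]], [[0.15, 0.04, 0.25], [0, 0, -0.85]], [[0.14, 0.06, 0.25], [0, 0, -0.85]], [[0.14, 0.07, 0.25], [0, 0, -0.86]], [[0, 0, 0], [0, 0, 0]], [[0, 0, 0], [0, 0, 0]]])

```text
time: 6.3
tool_pos: [377.0, -350.5, 129.5]
orientation: [0.001, 0.507, 0.862, -0.001]
contact_force: [0.0, -1.0, 0.7]
gripper_width: 0.995
finger_force: 0.0
```

Run:
```python
from h import *
st=read_state();im=capture("wrist")
for n,z in dict(clip_rib=53,clip_bore=12).items():
    for l in landmark_of(n,"wrist")[:2]: print(n,np.round(l["xy"],1),round(l["conf"],2),np.round(onz("wrist",l["xy"],z,st),1))
plan([([377,-350,50],.511,5)])
cv2.imwrite("pics/w3.png",im)
```

```text
clip_rib [252.1 190.8] 0.66 [ 374.3 -348.4   53. ]
clip_bore [256.2 190.2] 0.24 [ 382.8 -356.2   12. ]
max 0.319 end [ 377. -350.   50.]
[[[0.006,0.002,0.318],[0.001,0.007,-0.006]],[[0.005,0.001,0.318],[0.001,0.006,-0.006]],[[0.005,0.002,0.318],[0.001,0.007,-0.006]],[[0.005,0.001,0.319],[0.001,0.006,-0.006]],[[0.006,0.002,0.318],[0.001,0.007,-0.006]]]
```

View pics/w3.png

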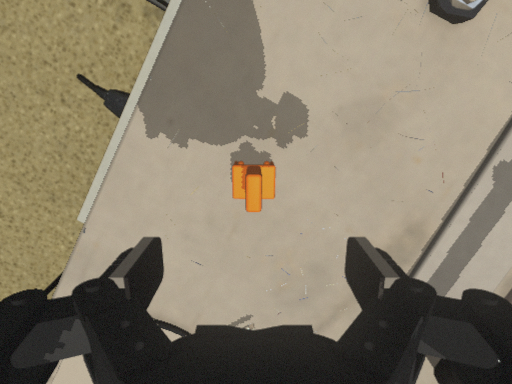

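The clip is centred at (254,187) between the fingers with its rib square to them, so I'll go down and grip.

Call:
jog_arm(motion=[[[0, 0, 0.32], [0, 0, 0]], [[0, 0, 0.32], [0, 0, 0]], [[0, 0, 0.32], [0, 0, 0]], [[0, 0, 0.32], [0, 0, 0]], [[0, 0, 0.31], [0, 0, 0]], [[0, 0, 0], [0, 0, 0]]])

```text
time: 7.05
tool_pos: [375.4, -349.1, 46.8]
orientation: [-0.002, 0.507, 0.862, 0.001]
contact_force: [0.0, -0.7, -0.4]
gripper_width: 0.998
finger_force: 0.0
```

Call:
jog_arm(motion=[[[0, 0, 0], [0, 0, 0]], [[0, 0, 0], [0, 0, 0]], [[0, 0, 0], [0, 0, 0]], [[0, 0, 0], [0, 0, 0]], [[0, 0, 0], [0, 0, 0]], [[0, 0, 0], [0, 0, 0]], [[0, 0, 0], [0, 0, 0]], [[0, 0, 0], [0, 0, 0]], [[0, 0, 0], [0, 0, 0]], [[0, 0, 0], [0, 0, 0]]], hand=-1)

```text
time: 8.05
tool_pos: [376.9, -350.5, 49.0]
orientation: [0.001, 0.506, 0.862, -0.0]
contact_force: [-0.7, 0.8, 5.1]
gripper_width: 0.114
finger_force: 59.0
```

Run:
```python
from h import *
st=read_state();print({k:np.round(v,3) for k,v in st.items()})
capture("top");s=cut_out("conduit","top")
for x in s[:2]: print(x["conf"],x["extent"])
# conduit look pose: camera above conduit
plan([([400,-350,230],.3,6),([500,-350,230],0,6)])
```

```text
{'time': np.float64(8.05), 'joint_pos': array([-0.886,  0.202,  1.989,  0.   ,  0.949, -1.395]), 'joint_velocities': array([ 0.002,  0.   ,  0.   , -0.   , -0.001, -0.   ]), 'joint_efforts': array([-4.0000e-02, -3.0324e+01, -2.2344e+01, -4.0000e-03, -1.5200e-01,
        1.1000e-02]), 'tool_pos': array([ 376.91 , -350.522,   48.973]), 'orientation': array([ 0.001,  0.506,  0.862, -0.   ]), 'contact_force': array([-0.679,  0.767,  5.06 ]), 'torque': array([0.075, 0.017, 0.059]), 'finger_force': np.float64(59.025), 'gripper_width': np.float64(0.114)}
max 0.604 end [ 400. -350.  230.]
[[[-0.037,0.068,-0.603],[0.001,0.002,0.348]],[[-0.034,0.069,-0.603],[0.001,0.002,0.348]],[[-0.032,0.071,-0.604],[0.0,0.002,0.349]],[[-0.029,0.072,-0.603],[0.001,0.002,0.348]],[[-0.027,0.072,-0.604],[0.0,0.002,0.349]],[[-0.023,0.073,-0.603],[0.001,0.002,0.348]]]
max 0.5 end [ 500. -350.  230.]
[[[-0.099,0.318,-0.0],[-0.0,0.0,0.5]],[[-0.082,0.323,-0.0],[-0.0,0.0,0.5]],[[-0.066,0.327,-0.0],[-0.0,0.0,0.5]],[[-0.05,0.33,-0.0],[-0.0,0.0,0.5]],[[-0.033,0.332,-0.0],[-0.0,0.0,0.5]],[[-0.017,0.333,-0.0],[-0.0,0.0,0.5]]]
```

Run:
```python
from h import *
plan([([430,-355,230],.35,6),([600,-385,270],0,8)])
```

```text
max 0.604 end [ 430. -355.  230.]
[[[-0.1,0.147,-0.603],[0.001,0.002,0.265]],[[-0.096,0.15,-0.603],[0.0,0.002,0.265]],[[-0.092,0.153,-0.603],[0.001,0.002,0.265]],[[-0.088,0.155,-0.604],[0.0,0.002,0.265]],[[-0.083,0.157,-0.604],[0.001,0.002,0.265]],[[-0.079,0.159,-0.603],[0.0,0.002,0.265]]]
max 0.438 end [ 600. -385.  270.]
[[[-0.216,0.373,-0.1],[0.0,0.0,0.438]],[[-0.2,0.383,-0.1],[0.0,0.0,0.437]],[[-0.183,0.391,-0.1],[0.0,0.0,0.438]],[[-0.165,0.399,-0.1],[0.0,0.0,0.437]],[[-0.148,0.405,-0.1],[0.0,0.0,0.438]],[[-0.13,0.412,-0.1],[0.0,0.0,0.437]],[[-0.112,0.417,-0.1],[0.0,0.0,0.438]],[[-0.094,0.421,-0.1],[0.0,0.0,0.437]]]
```

Call:
jog_arm(motion=[[[0, 0, -0.5], [0, 0, 0]], [[-0.1, 0.15, -0.6], [0, 0, 0.27]], [[-0.1, 0.15, -0.6], [0, 0, 0.27]], [[-0.09, 0.15, -0.6], [0, 0, 0.27]], [[-0.09, 0.16, -0.6], [0, 0, 0.27]], [[-0.08, 0.16, -0.6], [0, 0, 0.27]], [[-0.08, 0.16, -0.1], [0, 0, 0.27]]])

```text
time: 8.85
tool_pos: [432.0, -356.1, 232.3]
orientation: [0.003, 0.575, 0.818, -0.001]
contact_force: [0.2, -1.0, -0.6]
gripper_width: 0.111
finger_force: 58.8
```

Call:
jog_arm(motion=[[[-0.22, 0.37, -0.1], [0, 0, 0.44]], [[-0.2, 0.38, -0.1], [0, 0, 0.44]], [[-0.18, 0.39, -0.1], [0, 0, 0.44]], [[-0.16, 0.4, -0.1], [0, 0, 0.44]], [[-0.15, 0.41, -0.1], [0, 0, 0.44]], [[-0.13, 0.41, -0.1], [0, 0, 0.44]], [[-0.11, 0.42, -0.1], [0, 0, 0.44]], [[-0.09, 0.42, -0.1], [0, 0, 0.44]], [[0, 0, 0], [0, 0, 0]], [[0, 0, 0], [0, 0, 0]]])

```text
time: 9.85
tool_pos: [599.3, -384.4, 266.6]
orientation: [-0.001, 0.708, 0.706, -0.0]
contact_force: [-0.4, -0.1, -1.8]
gripper_width: 0.109
finger_force: 58.8
```

Run:
```python
from h import *
st=read_state();im=capture("wrist");cv2.imwrite("pics/w4.png",im)
print(np.round(st["tool_pos"],1),np.round(st["orientation"],4),np.round(st["contact_force"],2))
for n,z in dict(conduit_mid=75,collar=75,clip_rib=250).items():
    for l in landmark_of(n,"wrist")[:2]: print(n,np.round(l["xy"],1),round(l["conf"],2),np.round(onz("wrist",l["xy"],z,st),1))
```

```text
[ 599.3 -384.4  266.6] [-1.500e-03  7.085e-01  7.057e-01 -4.000e-04] [-0.41 -0.11 -1.78]
conduit_mid [257.7  78.2] 0.93 [ 603.1 -288.3   75. ]
collar [255.9  28.5] 0.64 [ 601.3 -240.3   75. ]
clip_rib [254.6 232. ] 0.94 [ 599.5 -390.1  250. ]
```

View pics/w4.png

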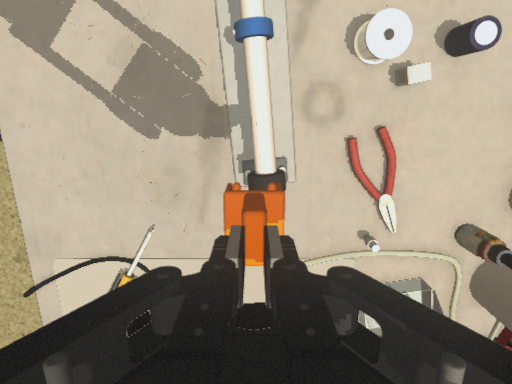

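The held clip is square in the jaws around (254,230). The conduit runs from (250,5) to (265,170), with the collar at (255,28). I'll fit the axis next.

Run:
```python
from h import *
st=dict(tool_pos=[599.3,-384.4,266.6],orientation=[-1.5e-3,.7085,.7057,-4e-4])
im=cv2.imread("pics/w4.png");hsv=cv2.cvtColor(im,cv2.COLOR_BGR2HSV)
m=(hsv[...,2]>150)&(hsv[...,1]<45)
E=[]
for r in range(46,166,4):
    c=int(256+ (r-28)*.085); row=m[r]
    if not row[c]: continue
    a=c
    while row[a-1]:a-=1
    b=c
    while row[b+1]:b+=1
    E.append((r,a,b))
E=np.array(E);print(E[::6].tolist())
P=np.array([onz("wrist",((a+b)/2,r),75,st) for r,a,b in E])
W=np.array([np.linalg.norm(onz("wrist",(a-.5,r),75,st)-onz("wrist",(b+.5,r),75,st)) for r,a,b in E])
k=np.polyfit(P[:,1],P[:,0],1);print("width",np.round(W[::6],1),"x=",k, "yaw deg",np.degrees(np.arctan(-k[0])), "resid",np.std(P[:,0]-np.polyval(k,P[:,1])))
print(P[:,1].min(),P[:,1].max())
bl=cv2.inRange(hsv,(100,130,40),(125,255,255));n,l,s,cc=cv2.connectedComponentsWithStats(bl)
for i in range(1,n):
    if s[i,4]>200:
        print(s[i]);x,y,w,h=s[i][:4]
        col=bl[:,x+w//2];rr=np.where(col[y:y+h])[0]+y;print(rr[0],rr[-1])
        for q in (rr[0]-.5,rr[-1]+.5):print(onz("wrist",(x+w/2,q),95,st))
# bush end face
print("bush edge",onz("wrist",(266,171),85,st))
for y in (-330,-300): print(y,np.polyval(k,y))
```

```text
[[46, 248, 264], [70, 250, 266], [94, 252, 268], [118, 254, 269], [142, 256, 271]]
width [17.6 18.  18.3 17.6 18. ] x= [-8.27372102e-02  5.80142669e+02] yaw deg 4.72972023319343 resid 0.21446920700206618
-378.602675535433 -256.80397233126837
[243  18  25  17 339]
18 33
[ 600.88277921 -235.27512921   95.        ]
[ 600.85130781 -249.19727194   95.        ]
bush edge [ 612.31050091 -387.01372619   85.        ]
-330 607.445948685518
-300 604.9638323808149
```

Run:
```python
import cv2
im=cv2.imread("pics/w4.png")
for r,c in ((60,257),(100,261),(140,264)): print(r,[(x,im[r,x].tolist()) for x in range(c-17,c+18)])
```

```text
60 [(240, [125, 136, 139]), (241, [128, 139, 141]), (242, [126, 139, 139]), (243, [126, 136, 140]), (244, [118, 131, 137]), (245, [122, 137, 151]), (246, [146, 167, 187]), (247, [172, 193, 217]), (248, [185, 210, 227]), (249, [195, 219, 231]), (250, [210, 228, 234]), (251, [216, 233, 233]), (252, [222, 236, 233]), (253, [226, 236, 233]), (254, [228, 237, 233]), (255, [231, 236, 232]), (256, [234, 237, 233]), (257, [234, 236, 233]), (258, [234, 236, 233]), (259, [232, 236, 232]), (260, [229, 236, 232]), (261, [228, 236, 233]), (262, [225, 237, 234]), (263, [221, 236, 233]), (264, [214, 230, 232]), (265, [200, 221, 232]), (266, [185, 210, 226]), (267, [154, 174, 195]), (268, [176, 195, 203]), (269, [189, 208, 214]), (270, [190, 209, 214]), (271, [190, 208, 214]), (272, [191, 209, 216]), (273, [190, 207, 214]), (274, [189, 208, 214])]
100 [(244, [124, 137, 139]), (245, [127, 138, 139]), (246, [123, 138, 139]), (247, [128, 142, 142]), (248, [117, 131, 139]), (249, [130, 148, 163]), (250, [162, 183, 204]), (251, [180, 203, 223]), (252, [193, 217, 231]), (253, [205, 226, 233]), (254, [214,
[... 733 characters left out ...]
5]), (253, [140, 161, 179]), (254, [172, 195, 216]), (255, [189, 214, 230]), (256, [200, 222, 233]), (257, [214, 230, 235]), (258, [219, 235, 232]), (259, [223, 236, 233]), (260, [229, 237, 234]), (261, [229, 236, 232]), (262, [231, 236, 233]), (263, [232, 236, 233]), (264, [234, 237, 233]), (265, [233, 235, 232]), (266, [230, 236, 232]), (267, [227, 236, 233]), (268, [224, 237, 233]), (269, [220, 236, 233]), (270, [214, 230, 232]), (271, [195, 218, 231]), (272, [178, 203, 223]), (273, [152, 171, 190]), (274, [171, 188, 199]), (275, [184, 203, 210]), (276, [183, 201, 208]), (277, [184, 203, 210]), (278, [183, 202, 210]), (279, [184, 201, 209]), (280, [182, 201, 210]), (281, [183, 203, 210])]
```

Run:
```python
from h import *
plan([([605.8,-322,160],.0826,5)])
```

```text
max 0.431 end [ 605.8 -322.   160. ]
[[[0.25,0.027,0.431],[-0.003,-0.002,-0.176]],[[0.25,0.032,0.431],[-0.003,-0.002,-0.176]],[[0.25,0.036,0.43],[-0.002,-0.002,-0.176]],[[0.249,0.04,0.43],[-0.003,-0.001,-0.175]],[[0.248,0.044,0.431],[-0.002,-0.002,-0.176]]]
```

Call:
jog_arm(motion=[[[0.25, 0.03, 0.43], [0, 0, -0.17]], [[0.25, 0.03, 0.43], [0, 0, -0.17]], [[0.25, 0.04, 0.43], [0, 0, -0.17]], [[0.25, 0.04, 0.43], [0, 0, -0.17]], [[0.25, 0.04, 0.43], [0, 0, -0.17]], [[0, 0, 0], [0, 0, 0]], [[0, 0, 0], [0, 0, 0]]])

```text
time: 10.75
tool_pos: [606.5, -322.2, 160.7]
orientation: [-0.0, 0.678, 0.735, -0.0]
contact_force: [0.7, -0.5, -0.6]
gripper_width: 0.113
finger_force: 58.8
```

Run:
```python
from h import *
st=read_state();im=capture("wrist");cv2.imwrite("pics/w5.png",im);cv2.imwrite("pics/s5.png",capture("side"))
print(st["tool_pos"].round(1) if hasattr(st["tool_pos"],"round") else st["tool_pos"],np.round(st["orientation"],4),np.round(st["contact_force"],2))
v=Rm(st["orientation"]).apply([0,1,0]);print("psi",np.arctan2(v[1],v[0]))
for n,z in dict(conduit_mid=75,collar=75,clip_rib=165).items():
    for l in landmark_of(n,"wrist")[:1]: print(n,np.round(l["xy"],1),round(l["conf"],2),np.round(onz("wrist",l["xy"],z,st),1))
cv2.imwrite("pics/w5c.png",cv2.resize(im[0:280,140:370],None,fx=2,fy=2))
for r in (60,90,120,150): print(r,im[r,230:285].min(1).tolist())
```

```text
[ 606.5 -322.2  160.7] [-4.000e-04  6.783e-01  7.348e-01 -3.000e-04] [ 0.72 -0.49 -0.6 ]
psi 0.07991010227040972
conduit_mid [251.2 151.9] 0.87 [ 601.6 -290.    75. ]
collar [256.4  86. ] 0.72 [ 601.6 -240.7   75. ]
clip_rib [256.4 228.6] 0.96 [ 607.2 -316.9  165. ]
60 [129, 129, 127, 130, 129, 120, 119, 135, 154, 171, 181, 190, 200, 208, 215, 220, 225, 226, 229, 231, 231, 234, 235, 235, 236, 234, 234, 233, 232, 230, 229, 228, 224, 219, 215, 204, 194, 187, 161, 145, 177, 189, 185, 188, 188, 189, 188, 189, 190, 190, 192, 192, 195, 192, 192]
90 [59, 66, 68, 69, 70, 73, 74, 71, 72, 74, 74, 76, 79, 78, 77, 79, 77, 82, 83, 85, 83, 86, 83, 83, 83, 85, 82, 84, 82, 82, 82, 79, 81, 82, 80, 82, 80, 83, 81, 77, 76, 72, 77, 77, 76, 71, 73, 70, 68, 146, 178, 188, 185, 186, 189]
120 [128, 129, 128, 128, 129, 126, 125, 118, 133, 153, 176, 186, 194, 202, 211, 215, 221, 225, 228, 228, 231, 234, 235, 234, 234, 234, 234, 232, 233, 231, 228, 228, 223, 219, 211, 202, 191, 181, 150, 154, 180, 191, 190, 192, 192, 191, 191, 191, 189, 188, 186, 182, 187, 182, 187]
150 [126, 127, 126, 130, 128, 126, 125, 119, 110, 117, 129, 136, 141, 145, 150, 153, 156, 162, 163, 162, 167, 171, 167, 167, 167, 168, 168, 163, 159, 158, 156, 154, 153, 148, 140, 133, 126, 119, 108, 162, 185, 187, 189, 189, 188, 190, 186, 187, 188, 185, 183, 186, 184, 185, 187]
```

View pics/w5c.png

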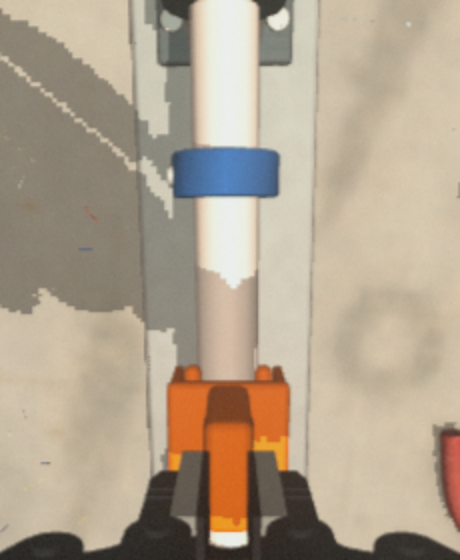

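The clip crown spans columns 224 to 285 (mid about 254.4) and the conduit's mid column is about 253, so they are nearly aligned. Next I'll compute the residual offset and yaw.

Run:
```python
from h import *
st=dict(tool_pos=[606.5,-322.2,160.7],orientation=[-4e-4,.6783,.7348,-3e-4])
im=cv2.imread("pics/w5.png").astype(float).min(2);T=Rm(st["orientation"])
Q=[]
for r in list(range(46,72,3))+list(range(102,124,3)):
    g=np.diff(im[r]); # left edge: strongest positive rise 233..243; right: dark dip
    L=[x for x in range(232,246) if im[r,x]<140<=im[r,x+1]][-1]; L=L+(140-im[r,L])/(im[r,L+1]-im[r,L])
    Rr=264+np.argmin(im[r,264:273])
    Q.append(T.inv().apply(onz("wrist",((L+Rr)/2,r),75,st)-st["tool_pos"]))
Q=np.array(Q);k=np.polyfit(Q[:,0],Q[:,1],1);print(k,np.std(Q[:,1]-np.polyval(k,Q[:,0])))
print("offset at TCP",k[1], "yaw in tool(rad)",k[0])
```

```text
[-0.00172856 -0.56240615] 0.0831623230494171
offset at TCP -0.5624061452660625 yaw in tool(rad) -0.0017285589830204938
```

Call:
jog_arm(motion=[[[0, -0.012, 0.1], [0, 0, 0]], [[0, 0, 0.1], [0, 0, 0]], [[0, 0, 0.1], [0, 0, 0]], [[0, 0, 0.1], [0, 0, 0]], [[0, 0, 0.1], [0, 0, 0]], [[0, 0, 0], [0, 0, 0]], [[0, 0, 0], [0, 0, 0]], [[0, 0, 0], [0, 0, 0]]])

```text
time: 11.8
tool_pos: [606.7, -322.3, 136.1]
orientation: [0.0, 0.678, 0.735, 0.0]
contact_force: [0.7, -0.7, -0.7]
gripper_width: 0.115
finger_force: 58.8
```

Call:
jog_arm(motion=[[[0, 0, 0.02], [0, 0, 0]], [[0, 0, 0.02], [0, 0, 0]], [[0, 0, 0.02], [0, 0, 0]], [[0, 0, 0.02], [0, 0, 0]], [[0, 0, 0.02], [0, 0, 0]], [[0, 0, 0.02], [0, 0, 0]], [[0, 0, 0.02], [0, 0, 0]], [[0, 0, 0.02], [0, 0, 0]], [[0, 0, 0], [0, 0, 0]], [[0, 0, 0], [0, 0, 0]]])

```text
time: 12.8
tool_pos: [607.1, -322.5, 128.9]
orientation: [0.001, 0.678, 0.735, 0.0]
contact_force: [0.0, 0.2, 5.4]
gripper_width: 0.11
finger_force: 59.5
```

Call:
jog_arm(motion=[[[0, 0, 0.02], [0, 0, 0]], [[0, 0, 0.02], [0, 0, 0]], [[0, 0, 0.02], [0, 0, 0]], [[0, 0, 0.02], [0, 0, 0]], [[0, 0, 0], [0, 0, 0]], [[0, 0, 0], [0, 0, 0]]])

```text
time: 13.4
tool_pos: [608.1, -323.0, 127.2]
orientation: [0.002, 0.678, 0.735, 0.0]
contact_force: [-1.3, 1.0, 10.6]
gripper_width: 0.114
finger_force: 60.3
```

Call:
jog_arm(motion=[[[0, 0, 0.02], [0, 0, 0]], [[0, 0, 0.02], [0, 0, 0]], [[0, 0, 0.02], [0, 0, 0]], [[0, 0, 0], [0, 0, 0]], [[0, 0, 0], [0, 0, 0]]])

```text
time: 13.9
tool_pos: [608.6, -323.4, 125.2]
orientation: [0.003, 0.678, 0.735, 0.0]
contact_force: [-0.8, 1.2, 12.8]
gripper_width: 0.114
finger_force: 60.6
```

Call:
jog_arm(motion=[[[0, 0, 0.02], [0, 0, 0]], [[0, 0, 0.02], [0, 0, 0]], [[0, 0, 0.02], [0, 0, 0]], [[0, 0, 0], [0, 0, 0]], [[0, 0, 0], [0, 0, 0]]])

```text
time: 14.4
tool_pos: [608.6, -323.7, 122.2]
orientation: [0.003, 0.678, 0.735, 0.0]
contact_force: [-2.0, 1.0, 14.3]
gripper_width: 0.107
finger_force: 60.6
```

Call:
jog_arm(motion=[[[0, 0, 0.02], [0, 0, 0]], [[0, 0, 0.02], [0, 0, 0]], [[0, 0, 0], [0, 0, 0]], [[0, 0, 0], [0, 0, 0]]])

```text
time: 14.8
tool_pos: [606.9, -322.9, 116.7]
orientation: [0.001, 0.678, 0.735, -0.0]
contact_force: [0.1, -0.8, 2.4]
gripper_width: 0.11
finger_force: 59.2
```

Call:
jog_arm(motion=[[[0, 0, 0.02], [0, 0, 0]], [[0, 0, 0.02], [0, 0, 0]], [[0, 0, 0.02], [0, 0, 0]], [[0, 0, 0.02], [0, 0, 0]], [[0, 0, 0], [0, 0, 0]], [[0, 0, 0], [0, 0, 0]]])

```text
time: 15.4
tool_pos: [606.1, -321.8, 111.5]
orientation: [-0.001, 0.678, 0.735, -0.0]
contact_force: [-1.1, 0.1, 0.2]
gripper_width: 0.113
finger_force: 59.0
```

Call:
jog_arm(motion=[[[0, 0, 0.02], [0, 0, 0]], [[0, 0, 0.02], [0, 0, 0]], [[0, 0, 0.02], [0, 0, 0]], [[0, 0, 0], [0, 0, 0]], [[0, 0, 0], [0, 0, 0]]])

```text
time: 15.9
tool_pos: [606.7, -322.0, 110.2]
orientation: [-0.0, 0.678, 0.735, 0.0]
contact_force: [-2.4, 1.4, 7.1]
gripper_width: 0.108
finger_force: 59.7
```

Call:
jog_arm(motion=[[[0, 0, 0.02], [0, 0, 0]], [[0, 0, 0.02], [0, 0, 0]], [[0, 0, 0.015], [0, 0, 0]], [[0, 0, 0], [0, 0, 0]], [[0, 0, 0], [0, 0, 0]], [[0, 0, 0], [0, 0, 0]], [[0, 0, 0], [0, 0, 0]]])

```text
time: 16.6
tool_pos: [607.1, -322.2, 109.2]
orientation: [0.0, 0.678, 0.735, 0.0]
contact_force: [-4.6, 3.2, 11.9]
gripper_width: 0.108
finger_force: 60.4
```

Run:
```python
from h import *
F=[]
for i in range(6):
    capture("side");s=read_state();F.append([*s["contact_force"],*s["tool_pos"]])
print(np.round(F,1),np.round(np.mean(F,0),1))
print([(np.round(l["xy"]),l["conf"]) for n in("clip_rib","clip_bore","collar") for l in landmark_of(n,"side")[:1]])
```

```text
[[  -3.3    3.    11.9  607.  -322.2  109.2]
 [  -3.9    2.1   11.6  607.1 -322.2  109.2]
 [  -4.     3.1   11.2  607.1 -322.2  109.2]
 [  -4.1    2.9   11.4  607.  -322.2  109.2]
 [  -4.1    3.    11.7  607.1 -322.2  109.2]
 [  -4.4    3.1   11.7  607.  -322.2  109.2]] [  -4.     2.9   11.6  607.  -322.2  109.2]
[(array([284., 190.]), 0.55)]
```

Call:
jog_arm(motion=[[[0, 0, 0.01], [0, 0, 0]], [[0, 0, 0], [0, 0, 0]], [[0, 0, 0], [0, 0, 0]], [[0, 0, 0], [0, 0, 0]], [[0, 0, 0], [0, 0, 0]], [[0, 0, -0.04], [0, 0, 0]], [[0, 0, -0.04], [0, 0, 0]], [[0, 0, -0.04], [0, 0, 0]], [[0, 0, 0], [0, 0, 0]], [[0, 0, 0], [0, 0, 0]], [[0, 0, 0], [0, 0, 0]]])

```text
time: 18.15
tool_pos: [606.4, -322.0, 111.2]
orientation: [-0.0, 0.678, 0.735, 0.0]
contact_force: [-1.6, 1.6, 2.8]
gripper_width: 0.11
finger_force: 59.2
```

Run:
```python
from h import *
st=read_state();im=capture("wrist");cv2.imwrite("pics/w6.png",im)
print(np.round(st["tool_pos"],1),np.round(st["orientation"],4),np.round(st["contact_force"],2))
cv2.imwrite("pics/w6c.png",cv2.resize(im[0:280,140:370],None,fx=2,fy=2))
for n,z in dict(clip_rib=116,clip_bore=75,collar=75).items():
    for l in landmark_of(n,"wrist")[:1]: print(n,np.round(l["xy"],1),round(l["conf"],2),np.round(onz("wrist",l["xy"],z,st),1))
```

```text
[ 606.4 -322.   111.2] [-3.000e-04  6.783e-01  7.348e-01  1.000e-04] [-1.63  1.62  2.77]
clip_rib [255.4 230.9] 0.97 [ 606.8 -317.9  116. ]
clip_bore [253.2 203.7] 0.57 [ 605.4 -316.3   75. ]
collar [255.4  81.5] 0.77 [ 600.7 -241.1   75. ]
```

View pics/w6c.png

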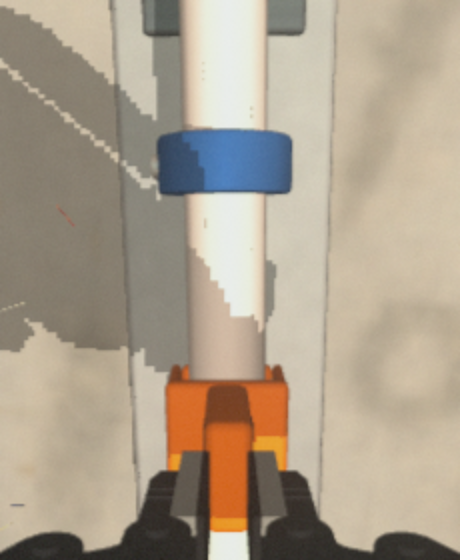

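The picture shows the clip seated on the conduit, crown front at crop row 382 and collar near edge at row 192, leaving a gap of about 54 mm. I'll slide most of that now.

Call:
jog_arm(motion=[[[0, 0, -0.02], [0, 0, 0]], [[0.09, 0, 0], [0, 0, 0]], [[0.09, 0, 0], [0, 0, 0]], [[0.09, 0, 0], [0, 0, 0]], [[0.09, 0, 0], [0, 0, 0]], [[0.09, 0, 0], [0, 0, 0]], [[0.09, 0, 0], [0, 0, 0]], [[0.09, 0, 0], [0, 0, 0]], [[0.09, 0, 0], [0, 0, 0]], [[0.09, 0, 0], [0, 0, 0]], [[0, 0, 0], [0, 0, 0]], [[0, 0, 0], [0, 0, 0]]])

```text
time: 19.55
tool_pos: [603.1, -281.0, 112.3]
orientation: [-0.001, 0.678, 0.735, 0.0]
contact_force: [-0.3, 0.2, -2.1]
gripper_width: 0.109
finger_force: 58.7
```

Call:
jog_arm(motion=[[[0.02, 0, 0], [0, 0, 0]], [[0.02, 0, 0], [0, 0, 0]], [[0.02, 0, 0], [0, 0, 0]], [[0.02, 0, 0], [0, 0, 0]], [[0, 0, 0], [0, 0, 0]], [[0, 0, 0], [0, 0, 0]]])

```text
time: 20.15
tool_pos: [602.8, -277.9, 112.5]
orientation: [-0.0, 0.678, 0.735, -0.0]
contact_force: [-1.2, -2.2, -2.6]
gripper_width: 0.113
finger_force: 58.6
```

Run:
```python
from h import *
st=read_state();im=capture("wrist")
print(np.round(Rm(st["orientation"]).inv().apply(st["contact_force"]),1))
for n,z in dict(clip_rib=116,collar=75).items():
    for l in landmark_of(n,"wrist")[:1]: print(n,np.round(l["xy"],1),round(l["conf"],2),np.round(onz("wrist",l["xy"],z,st),1))
c=254
hsv=cv2.cvtColor(im,cv2.COLOR_BGR2HSV);b=cv2.inRange(hsv,(100,100,30),(125,255,255));o=cv2.inRange(hsv,(3,140,60),(20,255,255))
for cc in (240,270): 
    r1=np.where(b[:,cc])[0].max()+.5;r2=np.where(o[:,cc])[0].min()-.5
    print(cc,r1,r2,onz("wrist",(cc,r1),95,st).round(1),onz("wrist",(cc,r2),93,st).round(1))
```

```text
[-2.1 -1.4  2.6]
clip_rib [256.  231.7] 0.83 [ 603.6 -274.8  116. ]
collar [255.6 155.4] 0.74 [ 600.8 -240.7   75. ]
240 174.5 191.5 [ 592.4 -249.3   95. ] [ 593.1 -260.    93. ]
270 172.5 191.5 [ 609.4 -246.8   95. ] [ 610.7 -258.5   93. ]
```

Call:
jog_arm(motion=[[[0.04, 0, 0.01], [0, 0, 0]], [[0.04, 0, 0], [0, 0, 0]], [[0.04, 0, 0], [0, 0, 0]], [[0.04, 0, 0], [0, 0, 0]], [[0, 0, 0], [0, 0, 0]], [[0, 0, 0], [0, 0, 0]]])

```text
time: 20.9
tool_pos: [602.4, -269.5, 112.2]
orientation: [-0.0, 0.678, 0.735, 0.0]
contact_force: [-0.9, -2.2, -2.1]
gripper_width: 0.112
finger_force: 58.7
```

Call:
jog_arm(motion=[[[0.02, 0, 0], [0, 0, 0]], [[0.02, 0, 0], [0, 0, 0]], [[0, 0, 0], [0, 0, 0]], [[0, 0, 0], [0, 0, 0]]])

```text
time: 21.3
tool_pos: [602.2, -267.9, 112.1]
orientation: [0.0, 0.678, 0.735, 0.0]
contact_force: [-0.6, -2.2, -1.4]
gripper_width: 0.108
finger_force: 58.7
```

Call:
jog_arm(motion=[[[0.02, 0, 0], [0, 0, 0]], [[0, 0, 0], [0, 0, 0]], [[0, 0, 0], [0, 0, 0]]])

```text
time: 21.6
tool_pos: [602.2, -267.5, 112.2]
orientation: [0.001, 0.678, 0.735, -0.0]
contact_force: [-0.9, -4.3, -1.1]
gripper_width: 0.112
finger_force: 58.7
```

Call:
jog_arm(motion=[[[0.02, 0, 0], [0, 0, 0]], [[0, 0, 0], [0, 0, 0]], [[0, 0, 0], [0, 0, 0]]])

```text
time: 21.9
tool_pos: [602.2, -267.2, 112.4]
orientation: [0.001, 0.678, 0.735, -0.001]
contact_force: [-0.9, -6.3, -2.5]
gripper_width: 0.106
finger_force: 58.7
```

Call:
jog_arm(motion=[[[0.02, 0, 0], [0, 0, 0]], [[0.02, 0, 0], [0, 0, 0]], [[0, 0, 0], [0, 0, 0]], [[0, 0, 0], [0, 0, 0]]])

```text
time: 22.3
tool_pos: [602.2, -266.7, 112.7]
orientation: [0.002, 0.678, 0.735, -0.001]
contact_force: [-0.4, -7.9, -1.8]
gripper_width: 0.113
finger_force: 58.6
```

Call:
jog_arm(motion=[[[0.02, 0, 0], [0, 0, 0]], [[0.02, 0, 0], [0, 0, 0]], [[0.02, 0, 0], [0, 0, 0]], [[0, 0, 0], [0, 0, 0]], [[0, 0, 0], [0, 0, 0]], [[0, 0, 0], [0, 0, 0]]])

```text
time: 22.9
tool_pos: [602.2, -265.8, 113.1]
orientation: [0.004, 0.678, 0.735, -0.003]
contact_force: [-0.7, -12.1, -1.7]
gripper_width: 0.11
finger_force: 58.6
```

Run:
```python
from h import *
F=[]
im=capture("wrist")
for i in range(3):
    s=read_state();F.append([*s["contact_force"],*s["tool_pos"]]);capture("side")
print(np.round(F,1),np.round(s["torque"],2))
cv2.imwrite("pics/w7c.png",cv2.resize(im[0:280,140:370],None,fx=2,fy=2))
```

```text
[[-4.000e-01 -1.230e+01 -3.000e+00  6.022e+02 -2.658e+02  1.131e+02]
 [-9.000e-01 -1.240e+01 -3.200e+00  6.022e+02 -2.658e+02  1.132e+02]
 [-8.000e-01 -1.160e+01 -2.500e+00  6.022e+02 -2.658e+02  1.131e+02]] [-2.35  0.18  0.02]
```

View pics/w7c.png

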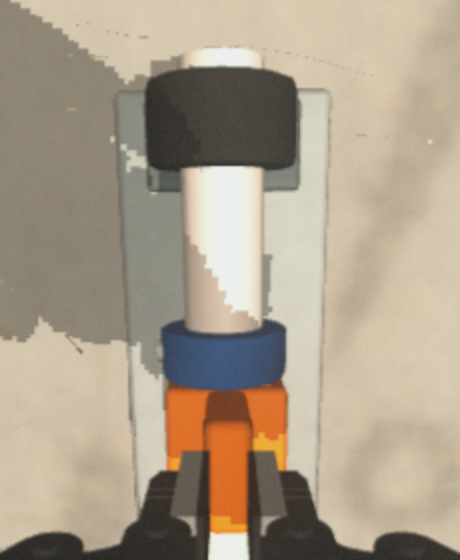

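The clip butts the collar at crop row 385. I'll press slightly more, hold, ease the load off, and open.

Call:
jog_arm(motion=[[[0.02, 0, 0], [0, 0, 0]], [[0, 0, 0], [0, 0, 0]], [[0, 0, 0], [0, 0, 0]], [[0, 0, 0], [0, 0, 0]], [[0, 0, 0], [0, 0, 0]], [[0, 0, 0], [0, 0, 0]], [[0, 0, 0], [0, 0, 0]], [[0, 0, 0], [0, 0, 0]]])

```text
time: 23.9
tool_pos: [602.2, -265.4, 113.3]
orientation: [0.005, 0.678, 0.735, -0.003]
contact_force: [-0.6, -13.5, -2.2]
gripper_width: 0.11
finger_force: 58.6
```

Call:
jog_arm(motion=[[[-0.04, 0, 0.02], [0, 0, 0]], [[-0.04, 0, 0.01], [0, 0, 0]], [[-0.04, 0, 0], [0, 0, 0]], [[0, 0, 0], [0, 0, 0]], [[0, 0, 0], [0, 0, 0]], [[0, 0, 0], [0, 0, 0]]])

```text
time: 24.5
tool_pos: [602.4, -267.3, 111.7]
orientation: [0.001, 0.678, 0.735, -0.001]
contact_force: [-1.5, -5.7, 2.9]
gripper_width: 0.112
finger_force: 59.2
```

Call:
jog_arm(motion=[[[-0.03, 0, 0], [0, 0, 0]], [[0, 0, -0.01], [0, 0, 0]], [[0, 0, 0], [0, 0, 0]]])

```text
time: 24.8
tool_pos: [602.5, -267.6, 111.5]
orientation: [0.001, 0.678, 0.735, 0.0]
contact_force: [-0.0, -4.4, 1.1]
gripper_width: 0.11
finger_force: 59.2
```

Call:
jog_arm(motion=[[[0, 0, 0], [0, 0, 0]], [[0, 0, 0], [0, 0, 0]], [[0, 0, 0], [0, 0, 0]], [[0, 0, 0], [0, 0, 0]], [[0, 0, 0], [0, 0, 0]], [[0, 0, 0], [0, 0, 0]], [[0, 0, 0], [0, 0, 0]]], hand=0.2)

```text
time: 25.5
tool_pos: [602.1, -267.2, 111.1]
orientation: [-0.0, 0.678, 0.735, 0.0]
contact_force: [-0.2, -0.0, -0.6]
gripper_width: 0.599
finger_force: 0.0
```

Call:
jog_arm(motion=[[[0, 0, -0.2], [0, 0, 0]], [[0, 0, -0.4], [0, 0, 0]], [[0, 0, -0.5], [0, 0, 0]], [[0, 0, -0.5], [0, 0, 0]], [[0, 0, -0.4], [0, 0, 0]], [[0, 0, 0], [0, 0, 0]], [[0, 0, 0], [0, 0, 0]]])

```text
time: 26.2
tool_pos: [602.4, -267.5, 211.8]
orientation: [0.001, 0.678, 0.735, 0.0]
contact_force: [-1.0, 1.2, -1.2]
gripper_width: 0.597
finger_force: 0.0
```

Run:
```python
from h import *
st=read_state();im=capture("wrist");s=capture("side")
a=cv2.resize(im[60:340,140:370],None,fx=1.5,fy=1.5);b=cv2.resize(s[140:235,235:335],(442,420),interpolation=cv2.INTER_CUBIC)
cv2.imwrite("pics/end.png",np.hstack([a,b]))
for n,z in dict(clip_rib=116,clip_bore=75,collar=75).items():
    for l in landmark_of(n,"wrist")[:1]: print(n,np.round(l["xy"],1),round(l["conf"],2),np.round(onz("wrist",l["xy"],z,st),1))
```

```text
clip_rib [253.6 186.8] 0.56 [ 602.1 -266.1  116. ]
clip_bore [253.2 175. ] 0.67 [ 601.7 -265.1   75. ]
collar [255.3 151.9] 0.82 [ 601.9 -242.5   75. ]
```

View pics/end.png

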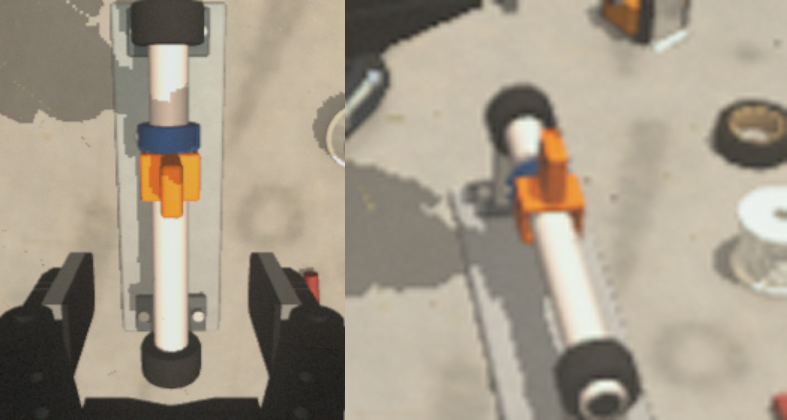

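The clip sits on the conduit, rib up, butted to the collar: clip at (171,180) and collar at (169,137) in the left panel, centres 23 mm apart. The gripper is clear.

```bash
python3 -c "
from station import *
print(close_job())"
```

```text
the job is handed in; nothing more can be done
None
```

The clip is snapped fully home on the conduit (bore-down about 12 N), slid up against the blue collar and pressed there with about 12–13.5 N at the wrist, then released rib up; the job was handed in at about 26 s without a verdict shown.

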